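Press the pivot bushing into a monitor-arm base

TASK

The monitor arm is being put together on this desk. Take the bronze flanged bushing out of the blue parts tray, start it upright in the bore on top of the monitor arm's desk base, and press it slowly down against the tight friction rings until its flange sits fully home, flush on the face of the base. Press no harder than needed (the flange cracks if it is driven onto the face with more than about 20 N), let go of it, and leave the other things where they are.

Things in the scene. Friction and masses are not known exactly. Their poses are not given: they have to be found in the camera images.
- bushing: Bronze flanged bushing, about 140 g, standing on its plug in any one of the tray's bays. Origin: centre of its underside, z up along its axis. From below: plug 26 mm diameter, 24 mm long, its lowest 5 mm tapered to 23.4 mm; flange (shoulder) 40 mm diameter, 5 mm thick; neck 24 mm diameter, 18 mm high, to grip it by. 47 mm high in all.
- bush_shoulder (a point): Point on the bushing's axis at the underside of its flange, 24 mm above its origin.
- bush_top (a point): Point on the bushing's axis at its top, 47 mm above its origin and 18 mm above the flange's top. The dark hole in the top, 16 mm across, is filled: the top acts as a solid flat face to push on.
- base: Desk base of a monitor arm, fixed to the desk: grey foot plate 120 x 110 x 10 mm and on its centre an aluminium column head 66 x 66 mm, whose top face is 80 mm above the desk. Origin: centre of its underside, z up. The bore, 27 mm in diameter and 30 mm deep, is in its top face, with no lead-in at its edge.
- bore_mouth (a point): Centre of the bore's mouth, in the top face; z up. The plug goes in freely for 7 to 11 mm, then meets a tight nylon ring that it pushes ahead against 16 N of friction; somewhere below, 10 to 26 mm down, it may meet a second one, 21 N in all. Depths differ each time and cannot be seen. The rings stay where left (no spring). When the flange meets the face the force climbs steeply past 21 N.
- tray: Blue plastic parts tray, fixed, 85 x 198 mm, walls 20 mm high and 4 mm thick, floor 4 mm thick, with two dividers that make three bays side by side along its y axis, centres at y = -64, 0 and +64 mm. Origin: centre of its underside.
- spacer: Black plastic spacer ring, 44 mm across, 14 mm high, in another bay of the tray. Origin: centre of its underside. Leave alone.
- end_cap: Grey plastic end cap, 42 mm across, 20 mm high, in another bay of the tray. Origin: centre of its underside. Leave alone.
- screwdriver: Screwdriver lying on the desk. Leave alone.
- stapler: Black stapler, 145 x 36 x 44 mm, on the desk. Leave alone.
- tape_roll: Roll of clear tape, 84 mm across, 20 mm high, lying flat on the desk. Leave alone.
- mug: White mug, 80 mm across, 95 mm high, on the desk. Leave alone.
- sticky_notes: Yellow block of notes, 76 x 76 x 18 mm, on the desk. Leave alone.

How it is judged (in metres and radians):
On the way, in this order (a step that is already met when the one before it is completed fails the run):
1. the bushing is lifted out of the tray (height (world z) of bushing above 0.05 m), for 0.1 s.
2. the bushing's plug is started upright in the bore, 4 to 21 mm deep (z of bush_shoulder in the frame of bore_mouth between 0.003 and 0.02 m and horizontal distance between bush_shoulder and bore_mouth below 0.004 m and angle between bushing's own z axis and vertical below 0.15 rad), for 0.1 s.
At the end, for the whole second after the job is handed in: The bushing stands upright in the bore (within 0.05 rad, its axis within 2 mm of the bore's), its flange home on the column's face within 1.5 mm, at rest and let go (z of bush_shoulder in the frame of bore_mouth between -0.003 and 0.0015 m and horizontal distance between bush_shoulder and bore_mouth below 0.002 m and angle between bushing's own z axis and vertical below 0.05 rad and linear speed of bushing below 0.01 m/s); the robot touches nothing.
It fails at once if the flange is driven onto the face: more than 20 N between bushing and base once the plug is in to within 5 mm (z of bush_shoulder in the frame of bore_mouth below 0.005 m and contact force between bushing and base above 20 N).
It fails at once if the bushing is rammed against the base: more than 40 N between them (contact force between bushing and base above 40 N).
It fails at once if the robot pushes on the base with more than 40 N (contact force between any of the fingers, the arm and base above 40 N).
It fails at once if another thing is moved more than 20 mm (distance of any of spacer, end_cap, screwdriver, stapler, tape_roll, mug, sticky_notes from where it was at the start of the episode above 0.02 m).
It also fails if it takes over 42 s, if anything falls off the work surface, if the arm or the gripper's body presses on something with over 40 N, if the wrist force passes 120 N, or if a joint passes its speed limit or range.

ROBOT

A 6-joint arm with a two-finger parallel gripper is mounted at the origin on the work surface. World frame = base frame: x ahead of the robot, y to its left, z up, the work surface at z = 0. Lengths are in m, angles in degrees, forces in N, time in s.
With the tool pointing down it reaches from about 0.375 to 0.9 m from the base axis. Payload 3.1 kg.
Tool frame: the origin (TCP) lies on the centre line of the jaws, within the pads' length; the fingertips stand 17 mm ahead of it and the grasp point (between the pads) lies 2 mm behind it; z points along the fingers, y is the line along which they close (so a half turn about z gives the same grasp; the last joint's range is limited). The gripper opens to 87 mm and grips with 3 to 60 N. Pads are 19 mm wide; open, the fingers measure 117 mm over their backs; the gripper's body (75 mm by 190 mm) begins 51 mm behind the grasp point.
Start: joints at [-75.774, 30.224, 82.088, -0, 67.689, -10.227], TCP at [0.259, -0.569, 0.24] pointing down, gripper open.
Joint ranges: [-176.69, 176.69], [-43.24, 126.21], [12.49, 139.97], [-82, 262], [0, 151.66], [-163.58, 163.58]. Speed limits (degrees/s): [159.86, 159.86, 180, 180, 180, 180].

INTERFACE

Orientations are given as a 3x3 rotation matrix whose columns are the frame's x, y, z axes.
In Python, from rig import bot, imaging, finder gives the robot as it stands. The module is installed in compiled form; this text tells all that it offers.
- The arm moves only by the tool play_rows, never from a script. Its argument "motion" is a list that holds one entry, the list of rows, each a list of 6 numbers: the shift along the tool's x, y, z in m, then the turn, a rotation vector about the tool's x, y, z in degrees. In form: [[[dx, dy, dz, wx, wy, wz], ...]]. A call has 1 to 8 rows; each row is the pose to reach, as a shift and turn from the pose commanded when the call began, along the tool's axes at that moment; what a row does not reach only later rows make up. A row lasts 1/12 s, in which the tool goes at most 41.7 mm and 7.16 degrees, less where a joint would pass 70% of its speed; a pose out of reach is approached as far as the arm can. A call with a gripper value outside its range is refused whole. "fingers" is the finger opening in m, from 0 to 0.087, set as the call begins (left out, the last holds). The fingers move at their own pace and stop on an object; the grip force is fixed at half the most. Time passes only in rows, so rows that repeat a pose let the fingers close. It gives the time, the measured TCP pose, the force, the opening and the grip force at its end, in the units of the state.
- bot.read_state(): the state, without advancing time (a new reading comes with each control period).
- imaging.capture(name): name is "side" or "top" or "wrist"; returns a dict with "frame" (384x512x3 uint8, red, green, blue), "camera_matrix" (3x3 intrinsics, pixels), "R" (3x3) and "t" (3): a world point X has camera coordinates R X + t. Camera axes: x right, y down, z forward; pixel columns grow to the right and rows downward; lengths in m; the calibration is good to about 2 mm. The wrist camera is an equidistant fisheye: a pixel r from the principal point sees the ray r / f radians off the axis. A picture is of the moment at which its call begins. There is no depth.
- bot.hand_in(): hands the job in; it is judged then, once.
Trained networks look in the newest picture that a camera, given by its name, has taken for a name from the list of things; names that differ only in an ending like _2 or _b are one class to them, and where a whole thing is asked for, a point or a joint stands for the part that bears it (a point fixed in the world has none). Each returns a list of dicts, best first, with "confidence" (0 to 1); they miss things now and then, are a little off and sometimes report something else, mostly with a low value. They report only what shows in the picture. A call takes as long as a camera call.
- finder.recognise(camera, name): "at" ([x, y, z] in m, in world coordinates, good to about 4 mm: the middle of the surface that is visible of it).
- finder.outline_of(camera, name): "pixels" (384x512 bool, what is visible of it).
The state is a dict: "time_s": time; "joint_positions": joint angles; "qvel": joint speeds; "tau": joint torques, N m; "position": TCP position; "tcp_rot": TCP orientation; "force": force on the tool from outside, world axes, zero at the start; "moment": the same for the moment, N m; "opening": opening from 0.0 (shut) to 1.0 (fully open); "grasp_force": force on a finger pad.
Only numpy, scipy, OpenCV 4.12 (cv2) and the standard library are available. Lean on these libraries where they do the work, as an engineer would, in place of code of your own. Each camera call takes 0.05 s, during which the arm holds its last target. There are 200 camera calls.

## Working session

There is one attempt and no reset: what is moved stays moved. The work goes in short steps, Python scripts to look and compute and a tool call to move; the robot and the scene stay as the last step left them, time stands still between calls to the robot, and variables do not carry over. Pictures are saved under pics/ and viewed, at most 10 in all, crops included, and the job is handed in when it is done.

Besides the shell and the picture viewer there is one more tool, called after ">>>" as a command line: name --argument value ..., lists and objects as JSON in quotes. play_rows: Moves the arm, as the interface text tells. Its arguments: {"type":"object","properties":{"motion":{"type":"array"},"fingers":{"type":"number"}},"required":["motion"]}

```bash
mkdir -p pics; python3 - <<'E'
from rig import bot, imaging, finder
import cv2, numpy as np
s=bot.read_state(); print(s['time_s'],s['position'],np.round(s['tcp_rot'],3),s['opening'],s['force'])
ims=[]
for c in ['top','side']:
    p=imaging.capture(c); ims.append(p['frame'])
    print(c,np.round(p['camera_matrix'],1).tolist(),np.round(p['R'],3).tolist(),np.round(p['t'],3))
    for n in ['bushing','base','tray','spacer','end_cap','mug','stapler']:
        r=finder.recognise(c,n); print(n,[(np.round(d['at'],3).tolist(),round(d['confidence'],2)) for d in r[:2]])
    cv2.imwrite(f'pics/{c}0.png',p['frame'][:,:,::-1])
E
```

```text
0.0 [ 0.25857396 -0.56821327  0.23857694] [[ 0.91   0.414 -0.001]
 [ 0.414 -0.91   0.002]
 [ 0.    -0.002 -1.   ]] 0.9999481238088974 [-0.02845869  0.55616807 -0.13409974]
top [[399.1, 0.0, 258.0], [0.0, 399.1, 185.5], [0.0, 0.0, 1.0]] [[0.008, -1.0, -0.012], [-0.997, -0.007, -0.078], [0.078, 0.013, -0.997]] [-0.003  0.64   1.026]
bushing [([0.476, -0.152, 0.034], 0.7)]
base [([0.548, 0.141, 0.011], 0.9)]
tray [([0.479, -0.234, 0.009], 0.81)]
spacer [([0.491, -0.286, 0.016], 0.52)]
end_cap [([0.486, -0.22, 0.025], 0.51)]
mug [([0.664, 0.369, 0.049], 0.96)]
stapler [([0.466, -0.367, 0.042], 0.61)]
side [[369.1, 0.0, 250.9], [0.0, 369.1, 195.0], [0.0, 0.0, 1.0]] [[0.974, -0.225, -0.007], [-0.126, -0.518, -0.846], [0.187, 0.825, -0.533]] [-0.596  0.146  0.913]
bushing []
base [([0.541, 0.127, 0.035], 0.7)]
tray [([0.481, -0.244, 0.008], 0.69)]
spacer [([0.486, -0.289, 0.015], 0.75)]
end_cap [([0.484, -0.226, 0.018], 0.78)]
mug [([0.476, -0.157, 0.038], 0.73), ([0.656, 0.333, 0.06], 0.67)]
stapler [([0.465, -0.384, 0.033], 0.57)]
```

View pics/top0.png

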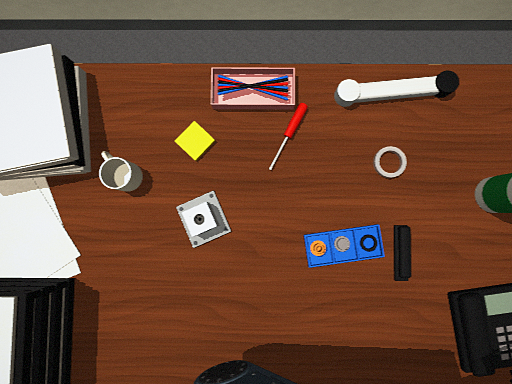

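View pics/side0.png

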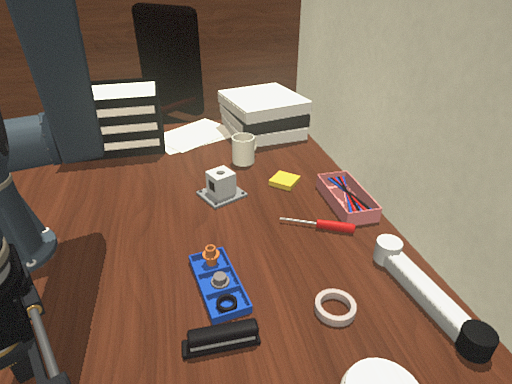

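The top view shows the bushing (orange) in the tray's left bay at about (318,248) and the bore at about (199,219). The side view agrees, with the bushing at about (211,253) and the column top at about (220,176). Next I'll measure both and look through the wrist camera.

```bash
cat > h.py <<'E'
from rig import bot, imaging, finder
import cv2, numpy as np
def ray_hit(p,uv,z,fish=False):
    K,R,t=p['camera_matrix'],np.array(p['R']),np.array(p['t'])
    x=np.array([(uv[0]-K[0][2])/K[0][0],(uv[1]-K[1][2])/K[1][1]])
    if fish:
        th=np.linalg.norm(x); d=np.r_[x/max(th,1e-9)*np.sin(th),np.cos(th)]
    else: d=np.r_[x,1]
    c=-R.T@t; d=R.T@d
    return c+d*(z-c[2])/d[2]
def project(p,X,fish=False):
    K=p['camera_matrix']; c=np.array(p['R'])@X+np.array(p['t'])
    if fish:
        r=np.hypot(c[0],c[1]); th=np.arctan2(r,c[2]); a=c[:2]/max(r,1e-9)*th
    else: a=c[:2]/c[2]
    return np.array([K[0][0]*a[0]+K[0][2],K[1][1]*a[1]+K[1][2]])
def to_tool(target):
    s=bot.read_state(); return np.array(s['tcp_rot']).T@(np.array(target)-s['position'])
def st():
    s=bot.read_state(); print('t',round(s['time_s'],2),'p',np.round(s['position'],4),'F',np.round(s['force'],1),'M',np.round(s['moment'],2),'op',round(s['opening']*.087,4),'g',round(s['grasp_force'],1),'z',np.round(np.array(s['tcp_rot'])[:,2],3)); return s
def dark_blob(p,uv,r,fish,thr):
    g=cv2.cvtColor(p['frame'],cv2.COLOR_RGB2GRAY); u,v=map(int,uv)
    w=g[v-r:v+r+1,u-r:u+r+1]
    n,l,s,c=cv2.connectedComponentsWithStats((w<thr).astype(np.uint8))
    i=1+np.argmax(s[1:,4]); return c[i]+[u-r,v-r],s[i]
E
python3 - <<'E'
from h import *
p=imaging.capture('top')
g=cv2.cvtColor(p['frame'],cv2.COLOR_RGB2GRAY); 
print(g[213:226,192:207]); 
o=finder.outline_of('top','bushing')
m=o[0]['pixels']; c=np.argwhere(m).mean(0)[::-1]; print(c,m.sum(),ray_hit(p,c,.035))
print('bore',ray_hit(p,(199,219),.08))
w=imaging.capture('wrist'); print(np.round(w['camera_matrix'],1).tolist(),np.round(w['R'],3).tolist(),-np.array(w['R']).T@w['t'])
print('tool to bushing',to_tool([.475,-.155,.2]))
E
```

```text
[[243 244 247 250 255 255 252 255 255 255 254 247 245 245 243]
 [244 244 250 253 201  81   9   0  14 127 236 252 249 245 244]
 [244 250 254 188  32  37  43  30  55  57  97 227 255 247 243]
 [248 254 212  49  34  86 108 124 103  52  40 121 235 251 245]
 [251 237 108  22  14  77  90  51  64 102  97  78 208 251 245]
 [253 223  37  42  57  60  57   8   7  51  87  62 190 251 247]
 [253 222  48  47  98  90  33   4  13  62  95  65 189 253 245]
 [252 224  54  37  74  97  77   4  32  80 100  56 203 253 247]
 [250 248 147  42  59  87 119 105  95 108  74  67 215 251 244]
 [248 248 205  83  43  73  90  96  91  67  50 158 247 248 245]
 [245 249 253 199  55  32  58  56  59  51 162 249 251 247 243]
 [245 246 250 255 249 163  95 101 122 222 255 253 247 245 243]
 [243 244 245 249 253 255 255 255 255 254 249 245 244 244 243]]
[341.93333333 243.32307692] 195 [ 0.49151146 -0.21492754  0.035     ]
bore [0.55099544 0.14720701 0.08      ]
[[297.3, 0.0, 255.2], [0.0, 297.3, 193.8], [0.0, 0.0, 1.0]] [[0.414, -0.91, -0.001], [-0.873, -0.398, 0.282], [-0.257, -0.116, -0.959]] [ 0.32934341 -0.53699188  0.38499452]
tool to bushing [ 0.36818791 -0.28724728  0.03956662]
```

>>> play_rows --motion '[[[0.37, -0.287, 0.04, 0, 0, 0], [0.37, -0.287, 0.04, 0, 0, 0], [0.37, -0.287, 0.04, 0, 0, 0], [0.37, -0.287, 0.04, 0, 0, 0], [0.37, -0.287, 0.04, 0, 0, 0], [0.37, -0.287, 0.04, 0, 0, 0], [0.37, -0.287, 0.04, 0, 0, 0], [0.37, -0.287, 0.04, 0, 0, 0]]]'

```text
time_s: 1.62
position: [0.414, -0.2733, 0.2113]
tcp_rot: [[0.91, 0.414, 0.001], [0.414, -0.91, -0.0], [0.0, 0.001, -1.0]]
force: [0.7, -0.3, -0.4]
opening: 0.998
grasp_force: 0.0
```

>>> play_rows --motion '[[[0.104, -0.082, 0.01, 0, 0, 0], [0.104, -0.082, 0.01, 0, 0, 0], [0.104, -0.082, 0.01, 0, 0, 0], [0.104, -0.082, 0.01, 0, 0, 0], [0.104, -0.082, 0.01, 0, 0, 0], [0.104, -0.082, 0.01, 0, 0, 0]]]'

```text
time_s: 2.12
position: [0.4743, -0.1574, 0.2013]
tcp_rot: [[0.909, 0.416, 0.0], [0.416, -0.909, -0.001], [-0.0, 0.001, -1.0]]
force: [-0.2, 0.1, -0.3]
opening: 1.001
grasp_force: 0.0
```

```bash
python3 - <<'E'
from h import *
st(); p=imaging.capture('wrist'); cv2.imwrite('pics/w1.png',p['frame'][:,:,::-1])
print('expected',project(p,np.array([.476,-.153,.051]),True))
for n in ['bushing','base']:
    print(n,[(np.round(d['at'],4),round(d['confidence'],2)) for d in finder.recognise('wrist',n)])
E
```

```text
t 2.12 p [ 0.4743 -0.1574  0.2013] F [-0.2  0.1 -0.3] M [-0.04 -0.04 -0.02] op 0.0871 g 0.0 z [ 0.    -0.001 -1.   ]
expected [251.96629471 181.85384133]
bushing [(array([ 0.4801, -0.1517,  0.0314]), 0.71)]
base [(array([0.5423, 0.1303, 0.0361]), 0.56)]
```

View pics/w1.png

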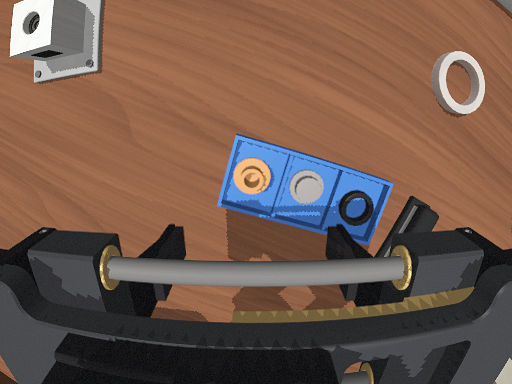

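The wrist view shows the bushing at about (252,177) with the neck's hole near (253,179), the end cap at (306,186), the spacer at (356,207) and the base's column at upper left. I'll fit the orange outline and hole to refine.

```bash
cat >> h.py <<'E'
from scipy.optimize import least_squares
def orange(p):
    hsv=cv2.cvtColor(p['frame'],cv2.COLOR_RGB2HSV)
    return ((hsv[...,0]<22)&(hsv[...,1]>110)&(hsv[...,2]>150)).astype(np.uint8)
def fit_circle(p,pts,z,fish):
    "pixels of a horizontal circle at height z -> world centre, radius"
    X=np.array([ray_hit(p,q,z,fish)[:2] for q in pts])
    r=least_squares(lambda a:np.hypot(*(X-a[:2]).T)-a[2],np.r_[X.mean(0),.02],loss='soft_l1',f_scale=.001)
    return r.x,np.sqrt(np.mean(r.fun**2))
E
python3 - <<'E'
from h import *
p=imaging.capture('wrist'); m=orange(p)
n,l,s,c=cv2.connectedComponentsWithStats(m[150:205,225:285])
i=1+np.argmax(s[1:,4]); print(s[i],c[i]+[225,150])
b=(l==i).astype(np.uint8); cs,_=cv2.findContours(b,cv2.RETR_EXTERNAL,cv2.CHAIN_APPROX_NONE)
q=max(cs,key=len)[:,0]+[225,150]
print('flange top z.033',fit_circle(p,q,.033,True))
big=cv2.resize(p['frame'][140:220,210:300],None,fx=6,fy=6,interpolation=cv2.INTER_CUBIC)
for X,rr,col in [((.476,-.153,.051),.012,(0,0,255)),((.476,-.153,.033),.020,(0,255,0))]:
    for a in np.linspace(0,2*np.pi,60):
        u=project(p,np.array([X[0]+rr*np.cos(a),X[1]+rr*np.sin(a),X[2]]),True)
        cv2.circle(big,tuple(int(k) for k in (u-[210,140]+.5)*6),1,col,-1)
cv2.imwrite('pics/w1c.png',big[:,:,::-1])
E
```

```text
[  8   7  36  36 896] [250.55245536 174.2421875 ]
flange top z.033 (array([ 0.47787764, -0.15151684,  0.0190317 ]), np.float64(0.0003390496578541937))
```

View pics/w1c.png

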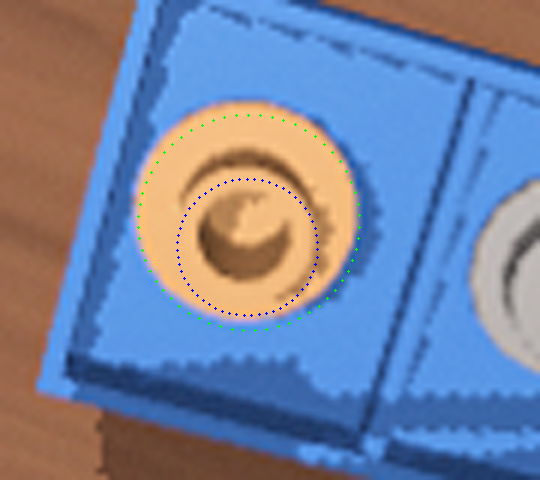

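The fitted flange centre is (0.478, -0.1515) with a radius of about 19.5 mm, which matches the part. Descending to the neck.

>>> play_rows --motion '[[[0.006, -0.004, 0.05, 0, 0, 0], [0.006, -0.004, 0.08, 0, 0, 0], [0.006, -0.004, 0.11, 0, 0, 0], [0.006, -0.004, 0.135, 0, 0, 0], [0.006, -0.004, 0.147, 0, 0, 0], [0.006, -0.004, 0.147, 0, 0, 0], [0.006, -0.004, 0.147, 0, 0, 0]]]'

```text
time_s: 2.9
position: [0.4774, -0.1522, 0.0537]
tcp_rot: [[0.911, 0.412, -0.001], [0.412, -0.911, 0.001], [-0.001, -0.001, -1.0]]
force: [0.1, 0.2, -0.3]
opening: 0.999
grasp_force: 0.0
```

>>> play_rows --motion '[[[0, 0, 0, 0, 0, 0], [0, 0, 0, 0, 0, 0], [0, 0, 0, 0, 0, 0], [0, 0, 0, 0, 0, 0], [0, 0, 0, 0, 0, 0], [0, 0, 0, 0, 0, 0], [0, 0, 0, 0, 0, 0], [0, 0, 0, 0, 0, 0]]]' --fingers 0.0

```text
time_s: 3.57
position: [0.4779, -0.1511, 0.0543]
tcp_rot: [[0.91, 0.414, 0.0], [0.414, -0.91, -0.0], [0.0, 0.0, -1.0]]
force: [-0.7, -0.0, -1.0]
opening: 0.48
grasp_force: 0.0
```

>>> play_rows --motion '[[[0, 0, 0, 0, 0, 0], [0, 0, 0, 0, 0, 0], [0, 0, 0, 0, 0, 0], [0, 0, 0, 0, 0, 0], [0, 0, 0, 0, 0, 0], [0, 0, 0, 0, 0, 0]]]'

```text
time_s: 4.07
position: [0.4779, -0.1512, 0.0541]
tcp_rot: [[0.91, 0.414, -0.0], [0.414, -0.91, 0.0], [-0.0, -0.0, -1.0]]
force: [-0.3, -0.2, -0.9]
opening: 0.265
grasp_force: 30.0
```

```bash
python3 -c "
from h import *
st()"
```

```text
t 4.07 p [ 0.4779 -0.1512  0.0541] F [-0.3 -0.2 -0.9] M [-0.05 -0.02 -0.02] op 0.0231 g 30.0 z [-0.  0. -1.]
```

>>> play_rows --motion '[[[0, 0, -0.01, 0, 0, 0], [0, 0, -0.04, 0, 0, 0], [0, 0, -0.08, 0, 0, 0], [0, 0, -0.12, 0, 0, 0], [0, 0, -0.15, 0, 0, 0], [0, 0, -0.166, 0, 0, 0], [0, 0, -0.166, 0, 0, 0]]]'

```text
time_s: 4.65
position: [0.4799, -0.1521, 0.2247]
tcp_rot: [[0.91, 0.414, 0.008], [0.414, -0.91, -0.005], [0.006, 0.008, -1.0]]
force: [-0.2, -0.3, -0.9]
opening: 0.266
grasp_force: 30.0
```

>>> play_rows --motion '[[[0.02, -0.034, 0, 0, 0, 0], [0.04, -0.069, 0, 0, 0, 0], [0.06, -0.103, 0, 0, 0, 0], [0.08, -0.138, 0, 0, 0, 0], [0.1, -0.172, 0, 0, 0, 0], [0.12, -0.206, 0, 0, 0, 0], [0.139, -0.241, 0, 0, 0, 0], [0.139, -0.241, 0, 0, 0, 0]]]'

```text
time_s: 5.32
position: [0.5032, 0.1322, 0.2188]
tcp_rot: [[0.908, 0.42, -0.002], [0.42, -0.908, 0.003], [-0.001, -0.004, -1.0]]
force: [0.6, -0.0, -2.3]
opening: 0.259
grasp_force: 30.0
```

>>> play_rows --motion '[[[0, 0, 0, 0, 0, 0], [0, 0, 0, 0, 0, 0]]]'

```text
time_s: 5.48
position: [0.5035, 0.1256, 0.219]
tcp_rot: [[0.91, 0.415, -0.003], [0.415, -0.91, -0.001], [-0.003, -0.001, -1.0]]
force: [-0.3, -0.3, -1.3]
opening: 0.265
grasp_force: 30.0
```

```bash
python3 - <<'E'
from h import *
st(); p=imaging.capture('wrist'); cv2.imwrite('pics/w2.png',p['frame'][:,:,::-1])
print('bore exp',project(p,np.array([.551,.147,.08]),True))
E
```

```text
t 5.48 p [0.5035 0.1256 0.219 ] F [-0.3 -0.3 -1.3] M [0.   0.05 0.01] op 0.0231 g 30.0 z [-0.003 -0.001 -1.   ]
bore exp [255.6373449  134.99782773]
```

View pics/w2.png

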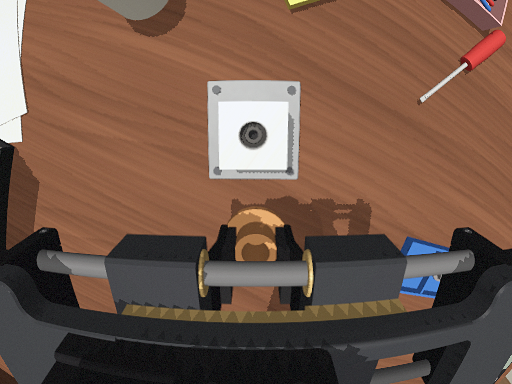

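The bore shows at about (253,134) on the white column top. The held bushing is at about (258,235), upright between the pads. I'll fit the bore and the held flange with the same camera.

```bash
cat >> h.py <<'E'
def fit_bore(p,uv,z=.08,fish=True,r=26):
    g=cv2.cvtColor(p['frame'],cv2.COLOR_RGB2GRAY); u,v=map(int,uv)
    b=(g[v-r:v+r+1,u-r:u+r+1]<170).astype(np.uint8)
    n,l,s,c=cv2.connectedComponentsWithStats(b); i=l[r,r] or 1+np.argmax(s[1:,4])
    cs,_=cv2.findContours((l==i).astype(np.uint8),cv2.RETR_EXTERNAL,cv2.CHAIN_APPROX_NONE)
    q=max(cs,key=len)[:,0]+[u-r,v-r]
    return fit_circle(p,q,z,fish)
E
python3 - <<'E'
from h import *
s=st(); p=imaging.capture('wrist')
print('bore',fit_bore(p,(253,134),r=22))
t=imaging.capture('top'); print('bore top cam',fit_bore(t,(199,219),fish=False,r=8))
R=np.array(s['tcp_rot']); P=np.array(s['position'])
big=cv2.resize(p['frame'][190:280,210:310],None,fx=6,fy=6,interpolation=cv2.INTER_CUBIC)
zt=-.0025
for h,rr,col in [(.047,.012,(0,0,255)),(.029,.020,(0,255,0)),(.024,.020,(255,0,255)),(0,.0117,(255,255,255))]:
    for a in np.linspace(0,2*np.pi,80):
        X=P+R@np.array([rr*np.cos(a),rr*np.sin(a),.05-h])
        u=project(p,X,True); cv2.circle(big,tuple(int(k) for k in (u-[210,190]+.5)*6),1,col,-1)
cv2.imwrite('pics/w2c.png',big[:,:,::-1])
E
```

```text
t 5.53 p [0.5039 0.1249 0.2192] F [-0.1 -0.8 -1.1] M [-0.01  0.03  0.  ] op 0.0227 g 30.0 z [-0.002 -0.001 -1.   ]
bore (array([0.54982519, 0.14974776, 0.0128127 ]), np.float64(0.0002680555544650926))
bore top cam (array([0.54559668, 0.14435423, 0.01777579]), np.float64(0.0028835908818742495))
```

View pics/w2c.png

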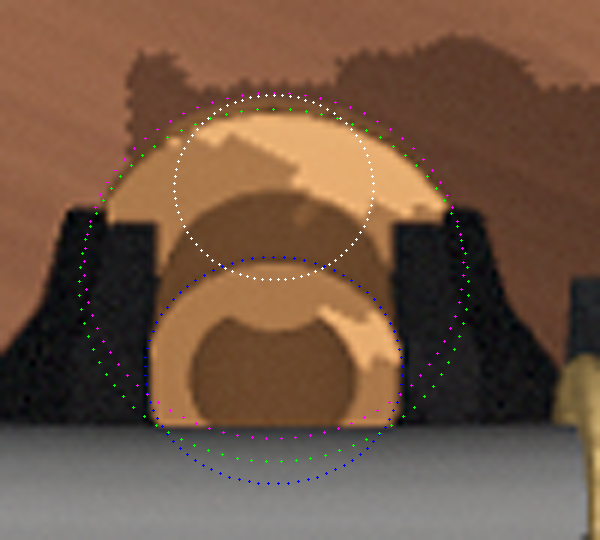

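The model overlay (bushing on the TCP axis) matches the picture to about half a millimetre. The wrist camera puts the bore at (0.5498, 0.1497). Moving over it, with the plug still above the face.

>>> play_rows --motion '[[[0.026, -0.002, 0.02, 0, 0, 0], [0.052, -0.004, 0.04, 0, 0, 0], [0.052, -0.004, 0.06, 0, 0, 0], [0.052, -0.004, 0.075, 0, 0, 0], [0.052, -0.004, 0.08, 0, 0, 0], [0.052, -0.004, 0.08, 0, 0, 0], [0.052, -0.004, 0.08, 0, 0, 0], [0.052, -0.004, 0.08, 0, 0, 0]]]'

```text
time_s: 6.3
position: [0.5511, 0.1504, 0.1413]
tcp_rot: [[0.911, 0.413, 0.002], [0.413, -0.911, 0.0], [0.002, 0.001, -1.0]]
force: [0.5, -0.6, -1.3]
opening: 0.267
grasp_force: 30.0
```

```bash
python3 - <<'E'
from h import *
P=[]
for i in range(6):
    p=imaging.capture(['wrist','side'][i%2]); s=bot.read_state(); P.append(s['position'])
    if i==0: W=p
    if i==1: S=p
P=np.array(P); print(P.mean(0),P.std(0)); st()
d=np.array([.5498,.1497])-P.mean(0)[:2]; print('err tool',np.array(s['tcp_rot'])[:2,:2].T@d)
# side view overlay: plug bottom circle on TCP axis, bore circle
S0=project(S,np.array([.55,.15,.1])).astype(int)-[40,40]
a=cv2.resize(S['frame'][S0[1]:S0[1]+80,S0[0]:S0[0]+80],None,fx=6,fy=6,interpolation=cv2.INTER_CUBIC)
for c,h,r,col in [((.5498,.1497),.08,.0135,(255,0,0)),(P.mean(0)[:2],P.mean(0)[2]-.05,.0117,(0,255,0)),(P.mean(0)[:2],P.mean(0)[2]-.021,.02,(0,0,255))]:
    for k in np.linspace(0,6.28,60):
        u=project(S,np.array([c[0]+r*np.cos(k),c[1]+r*np.sin(k),h])); cv2.circle(a,tuple(int(q) for q in (u-S0+.5)*6),1,col,-1)
cv2.imwrite('pics/s2.png',a[:,:,::-1])
E
```

```text
[0.55091606 0.15081166 0.14125029] [0.00021471 0.00015368 0.00022414]
t 6.6 p [0.5506 0.151  0.1409] F [ 0.6  0.5 -1.2] M [-0.05  0.01 -0.03] op 0.0233 g 30.0 z [ 0.001  0.    -1.   ]
err tool [-0.00147617  0.0005498 ]
```

View pics/s2.png

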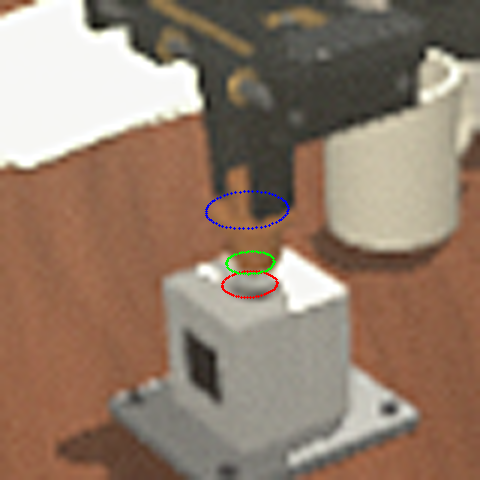

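Side view: the plug (green ring, about (250,262)) is over the bore (red ring, about (250,285)), with about 11 mm to go. I'll correct sideways and go down carefully.

>>> play_rows --motion '[[[-0.0015, 0.0005, 0.003, 0, 0, 0], [-0.0015, 0.0005, 0.006, 0, 0, 0], [-0.0015, 0.0005, 0.008, 0, 0, 0], [-0.0015, 0.0005, 0.0095, 0, 0, 0], [-0.0015, 0.0005, 0.0105, 0, 0, 0], [-0.0015, 0.0005, 0.0115, 0, 0, 0], [-0.0015, 0.0005, 0.012, 0, 0, 0], [-0.0015, 0.0005, 0.012, 0, 0, 0]]]'

```text
time_s: 7.27
position: [0.5492, 0.1499, 0.128]
tcp_rot: [[0.91, 0.414, -0.0], [0.414, -0.91, -0.0], [-0.0, -0.0, -1.0]]
force: [0.3, -0.1, -1.1]
opening: 0.264
grasp_force: 30.0
```

>>> play_rows --motion '[[[0, 0, 0.0005, 0, 0, 0], [0, 0, 0.001, 0, 0, 0], [0, 0, 0.0015, 0, 0, 0], [0, 0, 0.0015, 0, 0, 0]]]'

```text
time_s: 7.6
position: [0.5491, 0.1499, 0.1266]
tcp_rot: [[0.91, 0.414, -0.0], [0.414, -0.91, -0.0], [-0.0, -0.0, -1.0]]
force: [-0.9, 0.5, -2.3]
opening: 0.265
grasp_force: 30.0
```

>>> play_rows --motion '[[[0, 0, 0.0005, 0, 0, 0], [0, 0, 0.001, 0, 0, 0], [0, 0, 0.0015, 0, 0, 0], [0, 0, 0.002, 0, 0, 0], [0, 0, 0.0025, 0, 0, 0], [0, 0, 0.003, 0, 0, 0], [0, 0, 0.003, 0, 0, 0]]]'

```text
time_s: 8.18
position: [0.5493, 0.1498, 0.1236]
tcp_rot: [[0.91, 0.414, 0.0], [0.414, -0.91, -0.0], [0.0, 0.0, -1.0]]
force: [0.6, -0.6, -1.4]
opening: 0.258
grasp_force: 30.0
```

```bash
python3 -c "
from h import *
st()"
```

```text
t 8.18 p [0.5493 0.1498 0.1236] F [ 0.6 -0.6 -1.4] M [ 0.01 -0.02  0.02] op 0.0225 g 30.0 z [ 0. -0. -1.]
```

The plug is in about 6.5 mm with no side load. Continuing in small steps.

>>> play_rows --motion '[[[0, 0, 0.0005, 0, 0, 0], [0, 0, 0.001, 0, 0, 0], [0, 0, 0.0015, 0, 0, 0], [0, 0, 0.002, 0, 0, 0], [0, 0, 0.0025, 0, 0, 0], [0, 0, 0.003, 0, 0, 0]]]'

```text
time_s: 8.68
position: [0.5493, 0.1498, 0.1207]
tcp_rot: [[0.91, 0.414, 0.0], [0.414, -0.91, -0.0], [0.0, 0.0, -1.0]]
force: [1.0, 0.5, -1.9]
opening: 0.263
grasp_force: 30.0
```

>>> play_rows --motion '[[[0, 0, 0.0005, 0, 0, 0], [0, 0, 0.001, 0, 0, 0], [0, 0, 0.0015, 0, 0, 0], [0, 0, 0.002, 0, 0, 0]]]'

```text
time_s: 9.02
position: [0.5495, 0.1499, 0.1191]
tcp_rot: [[0.91, 0.414, 0.001], [0.414, -0.91, 0.0], [0.001, 0.0, -1.0]]
force: [-0.9, 0.9, 5.4]
opening: 0.266
grasp_force: 30.0
```

>>> play_rows --motion '[[[0, 0, 0.0005, 0, 0, 0], [0, 0, 0.001, 0, 0, 0], [0, 0, 0.0015, 0, 0, 0]]]'

```text
time_s: 9.27
position: [0.5497, 0.15, 0.119]
tcp_rot: [[0.91, 0.414, 0.002], [0.414, -0.91, 0.0], [0.002, 0.001, -1.0]]
force: [-2.1, 0.4, 14.5]
opening: 0.264
grasp_force: 30.0
```

>>> play_rows --motion '[[[0, 0, 0.0005, 0, 0, 0], [0, 0, 0.001, 0, 0, 0], [0, 0, 0.0015, 0, 0, 0]]]'

```text
time_s: 9.52
position: [0.5497, 0.15, 0.1181]
tcp_rot: [[0.91, 0.414, 0.002], [0.414, -0.91, 0.0], [0.002, 0.001, -1.0]]
force: [-3.4, -0.4, 14.1]
opening: 0.264
grasp_force: 30.0
```

```bash
python3 -c "
from h import *
st()"
```

```text
t 9.52 p [0.5497 0.15   0.1181] F [-3.4 -0.4 14.1] M [-0.01  0.58 -0.01] op 0.023 g 30.0 z [ 0.002  0.    -1.   ]
```

The first ring is met at about 11 mm and slides at about 16 N. Arm stiffness looks like about 6 N/mm. I'll keep pressing slowly.

>>> play_rows --motion '[[[0, 0, 0.0005, 0, 0, 0], [0, 0, 0.001, 0, 0, 0], [0, 0, 0.0015, 0, 0, 0], [0, 0, 0.002, 0, 0, 0], [0, 0, 0.0025, 0, 0, 0]]]'

```text
time_s: 9.93
position: [0.5499, 0.15, 0.1165]
tcp_rot: [[0.91, 0.414, 0.003], [0.414, -0.91, 0.0], [0.003, 0.001, -1.0]]
force: [-3.5, -1.0, 19.9]
opening: 0.264
grasp_force: 30.0
```

>>> play_rows --motion '[[[0, 0, 0.0005, 0, 0, 0], [0, 0, 0.001, 0, 0, 0], [0, 0, 0.0015, 0, 0, 0], [0, 0, 0.002, 0, 0, 0], [0, 0, 0.0025, 0, 0, 0]]]'

```text
time_s: 10.35
position: [0.5499, 0.15, 0.1141]
tcp_rot: [[0.91, 0.414, 0.003], [0.414, -0.91, 0.0], [0.003, 0.001, -1.0]]
force: [-4.2, -0.4, 19.4]
opening: 0.265
grasp_force: 30.0
```

```bash
python3 - <<'E'
from h import *
s=st(); p=imaging.capture('wrist'); P=np.array(s['position']); R=np.array(s['tcp_rot'])
big=cv2.resize(p['frame'][190:280,210:310],None,fx=6,fy=6,interpolation=cv2.INTER_CUBIC)
for h,rr,col in [(.047,.012,(0,0,255)),(.029,.020,(0,255,0))]:
    for a in np.linspace(0,2*np.pi,80):
        u=project(p,P+R@np.array([rr*np.cos(a),rr*np.sin(a),.05-h]),True); cv2.circle(big,tuple(int(k) for k in (u-[210,190]+.5)*6),1,col,-1)
cv2.imwrite('pics/w3c.png',big[:,:,::-1])
E
```

```text
t 10.35 p [0.5499 0.15   0.1141] F [-4.2 -0.4 19.4] M [-0.    0.74  0.  ] op 0.023 g 30.0 z [ 0.003  0.    -1.   ]
```

View pics/w3c.png

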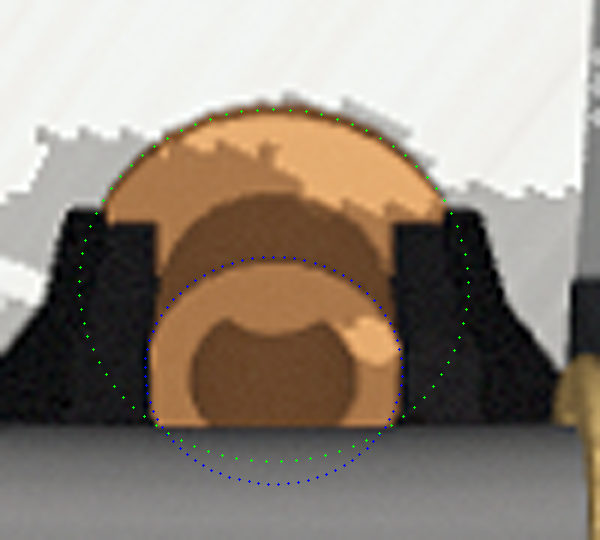

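The bushing hasn't slipped in the grip, and its green and blue rings sit as before. Both rings are now sliding at about 21 N in all, with about 8 mm to go.

>>> play_rows --motion '[[[0, 0, 0.0005, 0, 0, 0], [0, 0, 0.001, 0, 0, 0], [0, 0, 0.0015, 0, 0, 0], [0, 0, 0.002, 0, 0, 0], [0, 0, 0.0025, 0, 0, 0], [0, 0, 0.003, 0, 0, 0]]]'

```text
time_s: 10.9
position: [0.5499, 0.15, 0.1111]
tcp_rot: [[0.91, 0.414, 0.003], [0.414, -0.91, 0.0], [0.003, 0.001, -1.0]]
force: [-4.2, -1.6, 19.4]
opening: 0.264
grasp_force: 30.0
```

>>> play_rows --motion '[[[0, 0, 0.0005, 0, 0, 0], [0, 0, 0.001, 0, 0, 0], [0, 0, 0.0015, 0, 0, 0], [0, 0, 0.002, 0, 0, 0], [0, 0, 0.0025, 0, 0, 0]]]'

```text
time_s: 11.32
position: [0.5499, 0.15, 0.1085]
tcp_rot: [[0.91, 0.414, 0.003], [0.414, -0.91, 0.0], [0.002, 0.001, -1.0]]
force: [-3.8, -1.1, 19.1]
opening: 0.263
grasp_force: 30.0
```

>>> play_rows --motion '[[[0, 0, 0.0004, 0, 0, 0], [0, 0, 0.0007, 0, 0, 0], [0, 0, 0.001, 0, 0, 0]]]'

```text
time_s: 11.57
position: [0.5499, 0.15, 0.1075]
tcp_rot: [[0.91, 0.414, 0.003], [0.414, -0.91, 0.0], [0.002, 0.001, -1.0]]
force: [-4.5, -0.5, 19.3]
opening: 0.266
grasp_force: 30.0
```

>>> play_rows --motion '[[[0, 0, 0.0003, 0, 0, 0], [0, 0, 0.0005, 0, 0, 0], [0, 0, 0.0008, 0, 0, 0]]]'

```text
time_s: 11.82
position: [0.5498, 0.15, 0.1067]
tcp_rot: [[0.91, 0.414, 0.003], [0.414, -0.91, 0.0], [0.002, 0.001, -1.0]]
force: [-3.5, -0.3, 19.4]
opening: 0.262
grasp_force: 30.0
```

>>> play_rows --motion '[[[0, 0, 0.0002, 0, 0, 0], [0, 0, 0.0004, 0, 0, 0]]]'

```text
time_s: 11.98
position: [0.5499, 0.15, 0.1063]
tcp_rot: [[0.91, 0.414, 0.003], [0.414, -0.91, 0.0], [0.002, 0.001, -1.0]]
force: [-3.4, -0.3, 19.0]
opening: 0.265
grasp_force: 30.0
```

>>> play_rows --motion '[[[0, 0, 0.0002, 0, 0, 0], [0, 0, 0.0004, 0, 0, 0]]]'

```text
time_s: 12.15
position: [0.5499, 0.15, 0.1061]
tcp_rot: [[0.91, 0.414, 0.003], [0.414, -0.91, 0.0], [0.002, 0.001, -1.0]]
force: [-4.9, 0.1, 21.6]
opening: 0.263
grasp_force: 30.0
```

>>> play_rows --motion '[[[0, 0, 0.0002, 0, 0, 0], [0, 0, 0.0004, 0, 0, 0]]]'

```text
time_s: 12.32
position: [0.5498, 0.15, 0.106]
tcp_rot: [[0.91, 0.414, 0.003], [0.414, -0.91, 0.0], [0.002, 0.001, -1.0]]
force: [-5.9, -0.9, 25.2]
opening: 0.263
grasp_force: 30.0
```

The flange is home: force climbs while z holds at 0.106. Now I'll unload the arm gradually before opening.

>>> play_rows --motion '[[[0, 0, -0.0005, 0, 0, 0], [0, 0, -0.001, 0, 0, 0], [0, 0, -0.0015, 0, 0, 0], [0, 0, -0.002, 0, 0, 0], [0, 0, -0.002, 0, 0, 0]]]'

```text
time_s: 12.73
position: [0.5497, 0.1499, 0.1062]
tcp_rot: [[0.91, 0.414, 0.002], [0.414, -0.91, 0.0], [0.002, 0.001, -1.0]]
force: [-1.9, -1.4, 11.0]
opening: 0.264
grasp_force: 30.0
```

>>> play_rows --motion '[[[0, 0, -0.0005, 0, 0, 0], [0, 0, -0.001, 0, 0, 0], [0, 0, -0.0013, 0, 0, 0], [0, 0, -0.0013, 0, 0, 0]]]'

```text
time_s: 13.07
position: [0.5496, 0.1499, 0.1062]
tcp_rot: [[0.91, 0.414, 0.001], [0.414, -0.91, 0.0], [0.001, 0.0, -1.0]]
force: [-0.4, -0.7, 7.1]
opening: 0.26
grasp_force: 30.0
```

>>> play_rows --motion '[[[0, 0, 0, 0, 0, 0], [0, 0, 0, 0, 0, 0], [0, 0, 0, 0, 0, 0], [0, 0, 0, 0, 0, 0], [0, 0, 0, 0, 0, 0], [0, 0, 0, 0, 0, 0], [0, 0, 0, 0, 0, 0], [0, 0, 0, 0, 0, 0]]]' --fingers 0.06

```text
time_s: 13.73
position: [0.5491, 0.1499, 0.1054]
tcp_rot: [[0.91, 0.414, -0.0], [0.414, -0.91, -0.0], [-0.0, -0.0, -1.0]]
force: [-1.3, -0.0, 0.2]
opening: 0.68
grasp_force: 0.0
```

>>> play_rows --motion '[[[0, 0, -0.01, 0, 0, 0], [0, 0, -0.03, 0, 0, 0], [0, 0, -0.06, 0, 0, 0], [-0.03, 0, -0.09, 0, 0, 0], [-0.05, 0, -0.11, 0, 0, 0], [-0.05, 0, -0.11, 0, 0, 0], [-0.05, 0, -0.11, 0, 0, 0]]]'

```text
time_s: 14.32
position: [0.504, 0.1291, 0.2175]
tcp_rot: [[0.911, 0.413, 0.004], [0.413, -0.911, 0.0], [0.004, 0.001, -1.0]]
force: [-0.6, -0.1, -0.3]
opening: 0.69
grasp_force: 0.0
```

```bash
python3 - <<'E'
from h import *
st(); p=imaging.capture('wrist'); S=imaging.capture('side')
u=project(p,np.array([.5498,.15,.09]),True).astype(int)
a=cv2.resize(p['frame'][u[1]-45:u[1]+45,u[0]-45:u[0]+45],(400,400),interpolation=cv2.INTER_CUBIC)
v=project(S,np.array([.55,.15,.08])).astype(int)
b=cv2.resize(S['frame'][v[1]-30:v[1]+30,v[0]-30:v[0]+30],(400,400),interpolation=cv2.INTER_CUBIC)
for im,P,o,n,f in [(a,p,u,45,True),(b,S,v,30,False)]:
    for h,r,col in [(.103,.012,(0,0,255)),(.085,.02,(0,255,0))]:
        for k in np.linspace(0,6.28,60):
            q=project(P,np.array([.5498+r*np.cos(k),.15+r*np.sin(k),h]),f); cv2.circle(im,tuple(int(w) for w in (q-o+n+.5)*200/n),1,col,-1)
cv2.imwrite('pics/end.png',np.hstack([a,b])[:,:,::-1])
E
```

```text
t 14.32 p [0.504  0.1291 0.2175] F [-0.6 -0.1 -0.3] M [ 0.01 -0.01  0.03] op 0.06 g 0.0 z [ 0.004  0.    -1.   ]
```

View pics/end.png

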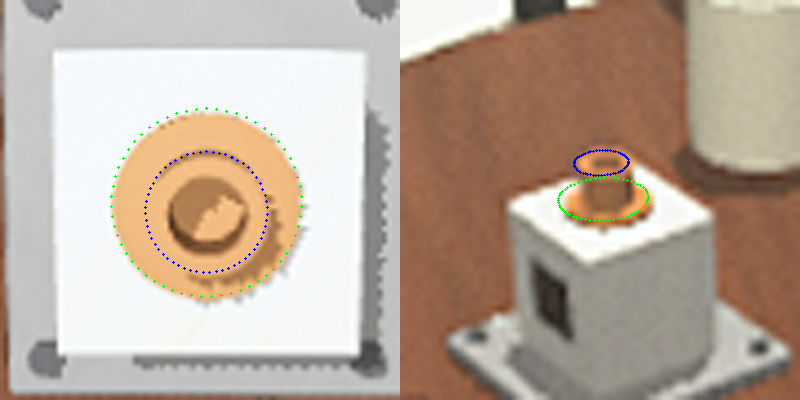

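Both views show the bushing upright with its flange on the face (centred at about (207,205) in the left crop) and the gripper clear. Letting the arm settle, then handing in.

>>> play_rows --motion '[[[0, 0, 0, 0, 0, 0], [0, 0, 0, 0, 0, 0], [0, 0, 0, 0, 0, 0]]]'

```text
time_s: 14.67
position: [0.5038, 0.1293, 0.2144]
tcp_rot: [[0.91, 0.414, -0.002], [0.414, -0.91, -0.0], [-0.002, -0.001, -1.0]]
force: [0.1, 0.6, 0.4]
opening: 0.692
grasp_force: 0.0
```

```bash
python3 -c "
from rig import bot
print(bot.hand_in())"
```

```text
the job is handed in; nothing more can be done
None
```

The bushing is pressed home in the bore with its flange on the face, about 6 N past the two rings' friction, and it is released with the gripper clear; I handed the job in at about 14.7 s, and the hand-in gave no verdict.

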